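# Thread a spindle into the clamping jig and tighten the T-handle

### The arm

A 6-joint arm with a two-finger parallel gripper is mounted at the origin on a cart in front of the work surface, level with it; the furniture and walls round the work are solid. World frame = base frame: x ahead of the robot, y to its left, z up, the work surface at z = 0. Lengths are in m, angles in degrees, forces in N, time in s.
With the tool pointing down it reaches from about 0.4 to 0.925 m from the base axis. Payload 12.5 kg.
Tool frame: the origin (TCP) lies between the finger pads; the fingertips stand env.nose_length ahead of it and the grasp point (between the pads) lies 11 mm behind it (env.nose_length is the distance from the TCP to the fingertips, in m); z points along the fingers, y is the line along which they close (so a half turn about z gives the same grasp; the last joint's range is limited). The gripper opens to 95 mm and grips with 3 to 60 N. Pads are 20 mm wide; open, the fingers measure 119 mm over their backs; the gripper's body (75 mm by 180 mm) begins 59 mm behind the grasp point.
Start: joints at [58.35, 28.126, 89.318, -0, 62.55, -6.05], TCP at [0.27, 0.564, 0.223] pointing down, gripper open.
Joint ranges: [-177.58, 177.58], [-47.91, 125.51], [2.72, 160], [-65.01, 245.01], [3.68, 167.84], [-153.87, 153.87]. Speed limits (degrees/s): [127.2, 127.2, 159.86, 180, 180, 180].

### API

Orientations are given as [roll, pitch, yaw] about the fixed x, y, z axes, in that order (R = Rz(yaw) Ry(pitch) Rx(roll)).
In Python, from workcell import readout, vision, env gives the robot as it stands. The module is installed in compiled form; this text tells all that it offers.
- The arm moves only by the tool carry_out, never from a script. Its argument "deltas" is a list of rows, each an object of numbers: "rx", "ry", "rz": the turn, a rotation vector about the tool's x, y, z in rad; "dx", "dy", "dz": the shift along the tool's x, y, z in m; "gripper": the opening, from 0 (shut) to 1 (fully open). A call has exactly 10 rows; each row shifts and turns the commanded pose from where the row before left it, along the tool's axes as they then stand; what a row does not reach is not made up. A row lasts 1/8 s, in which the tool goes at most 62.5 mm and 10.7 degrees, less where a joint would pass 70% of its speed; a pose out of reach is approached as far as the arm can. A call with a gripper value outside its range is refused whole. The fingers move at their own pace and stop on an object; the grip force is fixed at half the most. Time passes only in rows, so rows that do not move let the fingers close, or fill a call up. It gives the time, the measured TCP pose, the force, the opening and the grip force at its end, in the units of the state.
- readout.read_state(): the state, without advancing time (a new reading comes with each control period).
- vision.snapshot(name): name is "side" or "top" or "wrist"; returns the picture (480x640x3 uint8, red, green, blue); there is no depth.
- vision.camera_info(name): a dict with "fx", "fy", "cx", "cy" (pixels), "k1" (the pictures are not rectified: a ray, as slopes to the right and down, at radius r is drawn at 1 + k1 r^2 times it, then the intrinsics apply), "eye" and "rotation" of the camera in the world; the wrist camera has in their place "T_tool_cam" (4x4, takes a point from camera to tool coordinates, whose origin is the TCP and whose axes are the flange's). Camera axes: x right, y down, z forward; pixel columns grow to the right and rows downward; lengths in m; the calibration is good to about 2 mm. A picture is of the moment at which its call begins: read the wrist's pose just before it. camera_info takes no time and is no camera call.
- env.hand_in(): hands the job in; it is judged then, once.
The state is a dict: "clock": time; "joint_pos": joint angles; "joint_vel": joint speeds; "joint_torque": joint torques, N m; "position": TCP position; "orientation": TCP orientation; "contact_force": force on the tool from outside, world axes, zero at the start; "wrist_torque": the same for the moment, N m; "gripper_width": finger opening in m; "gripper_force": force on a finger pad.
Only numpy, scipy, OpenCV 4.12 (cv2) and the standard library are available. Lean on these libraries where they do the work, as an engineer would, in place of code of your own. Each camera call takes 0.05 s, during which the arm holds its last target. There are 200 camera calls.

### The job

Slide the steel spindle, tip first and from the left, through both upright ears of the blue clamping jig until the shoulder of its square brass grip is home against the left ear. Then turn the red T-handle clockwise until you feel the resistance rise and the pad holds the spindle firmly, about one radian (a sixth of a turn) past first touch, without overtightening, and let go. Leave the other tools on the bench where they are.

Things in the scene. Friction and masses are not known exactly. Their poses are not given: they have to be found in the camera images.
- clamp_jig: Blue jig bolted to the bench: base 94 (x) x 80 (y) x 8 mm, origin at the centre of its underside, z up. Two upright ears (50 mm wide in x, 12 thick in y, 68 high), outer faces at y = +40 and -40 mm, have one 14 mm round bore along y at x = 0, 36 mm above the bench. A bridge joins them above it, 58 to 68 mm high, 34 wide, with a 28 mm boss to 73 mm high; the vertical clamp screw is at x = y = 0.
- bore_in (a point): Centre of the bore's mouth (2 mm chamfer) on the outer face of the entry ear, the one at the jig's +y; axes as the jig's. The spindle goes in here and moves towards -y; the far ear's mouth is chamfered too.
- bore_out (a point): Centre of the bore on the outer face of the far (-y) ear; axes as the jig's.
- spindle: Loose spindle, 167 mm, 0.16 to 0.26 kg: brass square grip 16 x 70 x 16 mm, then a steel rod 10 mm in diameter, 97 mm long. Origin: centre of the grip's underside, z up; the grip spans y = -35 to +35 mm, the rod goes on along -y to the bevelled tip at y = -132 mm, its axis 8 mm above the origin. Centre of mass at y = -25 mm. It rests on the square grip; take it across x, there.
- spindle_tip (a point): End of the rod, on its axis (spindle's y = -132 mm, z = 8 mm).
- spindle_shoulder (a point): Centre of the square grip's end face where the rod begins (spindle's y = -35 mm, z = 8 mm); it lies against the entry ear's outer face when home.
- t_handle (a joint): T-handle angle, rad; grows clockwise from above (tightening), starts at 0 to 0.9, limit 4.4; stays where left. Screw, handle and pad sink 4 mm per rad. Free friction 0.2 N m; the pad bears on the spindle in the bore from about 2.25 rad, then its spring adds about 0.15 N m of resistance and 37 N of clamping per rad. One rad past touch (3.25 rad, 37 N) is firm; over 1.5 rad past it is overtightened.
- handle_grip (a point): Middle of the red T-handle's level bar (90 mm long, 14 wide, 16 high) on the screw axis, 112 mm above the bench at joint angle 0. The bar's long direction is 0.45 rad minus the joint angle, counter-clockwise from the jig's x axis (0.45 rad counter-clockwise from this point's own x). A stem 10 mm in diameter goes down to the boss, whose top is 73 mm above the bench.
- clamp_pad: Black round pad of 20 mm diameter under the bridge on the screw axis, between the ears; sprung, it presses down on the spindle. Its underside is 48 mm above the bench at joint angle 0 and sinks 4 mm per rad. Its origin is not on the pad but 48 mm below its underside.
- marker: Black and red marker pen, 130 mm, lying on the bench: leave it.
- flux_tin: Round tin with green lid, 79 mm across, 24 mm high: leave it.
- cutters_blue: Blue-handled cutters, 113 mm, lying on the bench: leave them.
- desolder_pump: Blue solder sucker, 188 mm, lying on the bench near its front edge: leave it.

How it is judged (in metres and radians):
On the way, in this order (a step that is already met when the one before it is completed fails the run):
1. the spindle is through both ears and home, its shoulder within 5 mm of the entry ear, with the pad still off it (x of spindle_tip in the frame of bore_in between -0.004 and 0.004 m and z of spindle_tip in the frame of bore_in between -0.006 and 0.006 m and x of spindle_shoulder in the frame of bore_in between -0.004 and 0.004 m and z of spindle_shoulder in the frame of bore_in between -0.006 and 0.006 m and y of spindle_shoulder in the frame of bore_in between -0.01 and 0.005 m and angle between the y axis of spindle and the y axis of clamp_jig, either way round below 0.08 rad and contact force between clamp_pad and spindle below 2 N), for 0.2 s.
2. the pad presses on the spindle with more than 15 N (x of spindle_tip in the frame of bore_in between -0.004 and 0.004 m and z of spindle_tip in the frame of bore_in between -0.006 and 0.006 m and x of spindle_shoulder in the frame of bore_in between -0.004 and 0.004 m and z of spindle_shoulder in the frame of bore_in between -0.006 and 0.006 m and y of spindle_shoulder in the frame of bore_in between -0.01 and 0.005 m and angle between the y axis of spindle and the y axis of clamp_jig, either way round below 0.08 rad and contact force between clamp_pad and spindle above 15 N), for 0.2 s.
At the end, for the whole second after the job is handed in: The spindle lies in both bores (its tip and shoulder within 4 mm sideways and 6 mm up or down of the bore axis, within 0.08 rad of parallel to it), shoulder within 5 mm of the entry ear's outer face, and the pad clamps it with 15 to 60 N; handle and spindle at rest (all of step 2 and contact force between clamp_pad and spindle below 60 N and linear speed of spindle below 0.02 m/s and velocity of joint t_handle between -0.05 and 0.05 rad/s); the robot touches nothing.
It fails at once if the clamp is overtightened: the pad presses on the spindle with more than 60 N (contact force between clamp_pad and spindle above 60 N).
It fails at once if marker: moved more than 30 mm (distance of marker from where it was at the start of the episode above 0.03 m).
It fails at once if flux tin: moved more than 30 mm (distance of flux_tin from where it was at the start of the episode above 0.03 m).
It fails at once if cutters blue: moved more than 30 mm (distance of cutters_blue from where it was at the start of the episode above 0.03 m).
It fails at once if desolder pump: moved more than 30 mm (distance of desolder_pump from where it was at the start of the episode above 0.03 m).
It also fails if it takes over 64 s, if anything falls off the work surface, if the arm or the gripper's body presses on something with over 40 N, if the wrist force passes 120 N, or if a joint passes its speed limit or range.

## Working session

There is one attempt and no reset: what is moved stays moved. The work goes in short steps, Python scripts to look and compute and a tool call to move; the robot and the scene stay as the last step left them, time stands still between calls to the robot, and variables do not carry over. Pictures are saved under pics/ and viewed, at most 10 in all, crops included, and the job is handed in when it is done.

Besides the shell and the picture viewer there is one more tool, called after ">>>" as name(argument=value, ...), one argument or row to a line, values as JSON. carry_out: Moves the arm, as the interface text tells. Its arguments: {"type":"object","properties":{"deltas":{"type":"array","items":{"type":"object","properties":{"rx":{"type":"number"},"ry":{"type":"number"},"rz":{"type":"number"},"dx":{"type":"number"},"dy":{"type":"number"},"dz":{"type":"number"},"gripper":{"type":"number"}}}}},"required":["deltas"]}

```bash
mkdir -p pics; python3 - <<'E'
from workcell import readout, vision, env
import cv2, numpy as np
s=readout.read_state(); print({k:np.round(v,4).tolist() for k,v in s.items()}); print(env.nose_length)
a=[]
for n in ("side","top"):
    im=vision.snapshot(n); cv2.imwrite(f"pics/{n}0.png",im[:,:,::-1]); print(n,{k:np.round(v,4).tolist() for k,v in vision.camera_info(n).items()})
print({k:np.round(v,4).tolist() for k,v in vision.camera_info("wrist").items()})
E
```

```text
{'clock': 0.0, 'joint_pos': [58.349, 28.165, 89.35, -0.0008, 62.5501, -6.0513], 'joint_vel': [0.0178, -0.0135, 0.0057, -0.044, 0.092, -0.0035], 'joint_torque': [-0.0023, -61.2644, -25.8169, 0.0692, 0.0483, -0.0001], 'position': [0.2699, 0.5634, 0.2221], 'orientation': [-179.9352, -0.0062, 154.4007], 'contact_force': [-0.0344, 0.2044, -0.7504], 'wrist_torque': [0.0235, -0.044, 0.0103], 'gripper_force': 0.0, 'gripper_width': 0.0951}
0.008
side {'fx': 446.6559, 'fy': 446.6559, 'cx': 330.5725, 'cy': 243.0949, 'k1': -0.0671, 'eye': [0.0253, -0.0402, 0.8023], 'rotation': [-146.3458, -0.6703, -81.6021]}
top {'fx': 543.0218, 'fy': 543.0218, 'cx': 314.6919, 'cy': 244.5894, 'k1': -0.1489, 'eye': [0.3436, 0.054, 1.1879], 'rotation': [-171.2028, -1.4457, -90.8115]}
{'fx': 358.9917, 'fy': 358.9917, 'cx': 320.6966, 'cy': 241.8326, 'k1': -0.027, 'T_tool_cam': [[-0.0001, -0.9567, -0.2912, 0.081], [1.0, -0.0003, 0.0005, -0.0012], [-0.0006, -0.2912, 0.9567, -0.1628], [0.0, 0.0, 0.0, 1.0]]}
```

View pics/top0.png

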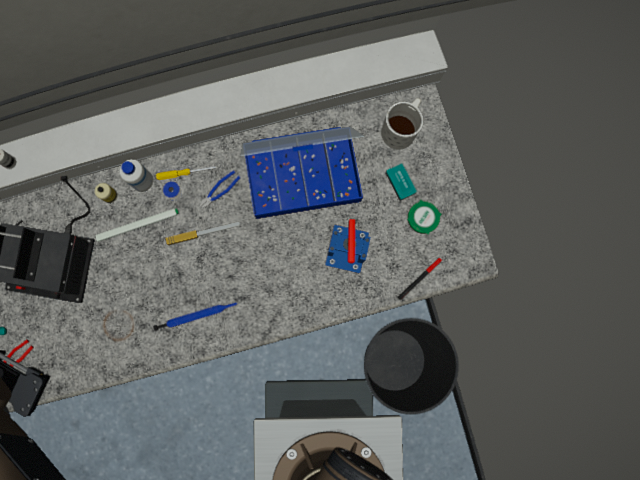

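View pics/side0.png

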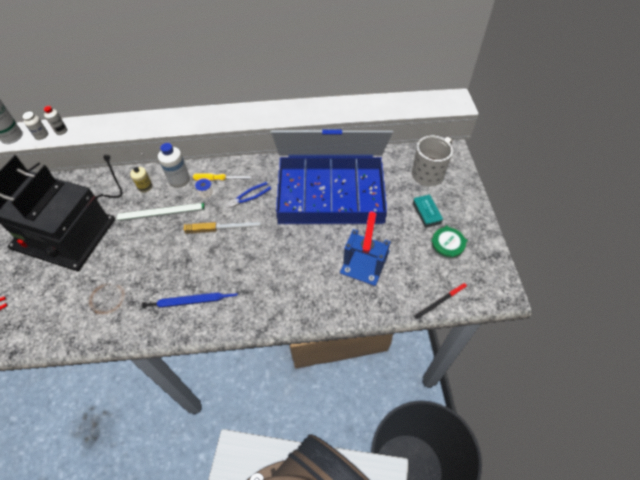

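The top view shows the spindle lying at (167,240) for the brass end to (240,224) for the tip. The jig is near (348,248) with its red bar from (351,220) to (351,262). Next I'll work out rough positions from colour masks.

```bash
cat > h.py <<'E'
import numpy as np, cv2
from scipy.spatial.transform import Rotation as R
from workcell import readout, vision
def eul(o): return R.from_euler('xyz',o,degrees=True).as_matrix()
def cam(n,st=None):
    c=vision.camera_info(n)
    if n=="wrist":
        T=np.eye(4);T[:3,:3]=eul(st['orientation']);T[:3,3]=st['position'];T=T@np.array(c['T_tool_cam'])
        return c,T[:3,:3],T[:3,3]
    return c,eul(c['rotation']),np.array(c['eye'])
def ray(C,px):
    c,Rm,e=C; px=np.atleast_2d(px).astype(float)
    d=(px-[c['cx'],c['cy']])/[c['fx'],c['fy']]; u=d.copy()
    for _ in range(10): u=d/(1+c['k1']*(u**2).sum(1,keepdims=True))
    return np.c_[u,np.ones(len(u))]@Rm.T
def plane(C,px,z):
    r=ray(C,px); return C[2]+r*((z-C[2][2])/r[:,2])[:,None]
def proj(C,P):
    c,Rm,e=C; q=(np.atleast_2d(P)-e)@Rm; u=q[:,:2]/q[:,2:]
    u=u*(1+c['k1']*(u**2).sum(1,keepdims=True)); return u*[c['fx'],c['fy']]+[c['cx'],c['cy']]
def tri(cs,pxs):
    A=np.zeros((3,3));b=np.zeros(3)
    for C,p in zip(cs,pxs):
        r=ray(C,p)[0];r/=np.linalg.norm(r);M=np.eye(3)-np.outer(r,r);A+=M;b+=M@C[2]
    return np.linalg.solve(A,b)
def mask(im,lo,hi,box=None):
    m=cv2.inRange(cv2.cvtColor(im,cv2.COLOR_RGB2HSV),np.array(lo),np.array(hi))
    if box: k=np.zeros_like(m);x0,y0,x1,y1=box;k[y0:y1,x0:x1]=1;m=m*k
    return m
def rect(m):
    c=max(cv2.findContours(m,cv2.RETR_EXTERNAL,cv2.CHAIN_APPROX_NONE)[0],key=cv2.contourArea)
    return cv2.minAreaRect(c),cv2.boxPoints(cv2.minAreaRect(c))
E
python3 - <<'E'
from h import *
L=lambda n:cv2.imread(f"pics/{n}0.png")[:,:,::-1].copy()
top,side=L("top"),L("side"); ct,cs=cam("top"),cam("side")
def ends(b):
    e=sorted([(np.linalg.norm(b[i]-b[(i+1)%4]),i) for i in range(4)]); i=e[0][1]
    return [(b[i]+b[(i+1)%4])/2,(b[(i+2)%4]+b[(i+3)%4])/2]
for n,im,C,bb,rb in (("top",top,ct,(155,222,206,250),(335,210,370,270)),("side",side,cs,(178,218,220,236),(355,205,385,256))):
    r,b=rect(mask(im,(12,120,60),(28,255,255),bb)); print(n,"brass",np.round(r[0]),np.round(plane(C,ends(b),.012),3).tolist())
    r,b=rect(mask(im,(0,150,100),(6,255,255),rb)); print("bar",np.round(plane(C,ends(b),.118),3).tolist(),plane(C,r[0],.115).round(3))
    m=mask(im,(100,120,40),(125,255,255),(318,220,378,275) if n=="top" else (338,228,392,285)); print("jig",np.round(plane(C,rect(m)[1],.004),3).tolist())
print("tip",plane(ct,[240,224.5],.008),plane(cs,[260,224],.008))
o=np.hstack([cv2.resize(top[200:290,150:260],(396,324),interpolation=2),cv2.resize(top[205:286,305:401],(384,324),interpolation=2)])
cv2.imwrite("pics/c1.png",o[:,:,::-1])
E
```

```text
top brass [181. 237.] [[0.553, 0.282, 0.012], [0.537, 0.349, 0.012]]
bar [[0.56, -0.049, 0.118], [0.473, -0.047, 0.118]] [[ 0.517 -0.048  0.115]]
jig [[0.481, 0.0, 0.004], [0.572, -0.022, 0.004], [0.552, -0.104, 0.004], [0.461, -0.081, 0.004]]
side brass [199. 227.] [[0.553, 0.285, 0.012], [0.537, 0.349, 0.012]]
bar [[0.551, -0.05, 0.118], [0.474, -0.048, 0.118]] [[ 0.514 -0.049  0.115]]
jig [[0.484, 0.006, 0.004], [0.597, -0.012, 0.004], [0.574, -0.099, 0.004], [0.464, -0.076, 0.004]]
tip [[0.57249483 0.18623895 0.008     ]] [[0.57586175 0.1884836  0.008     ]]
```

View pics/c1.png

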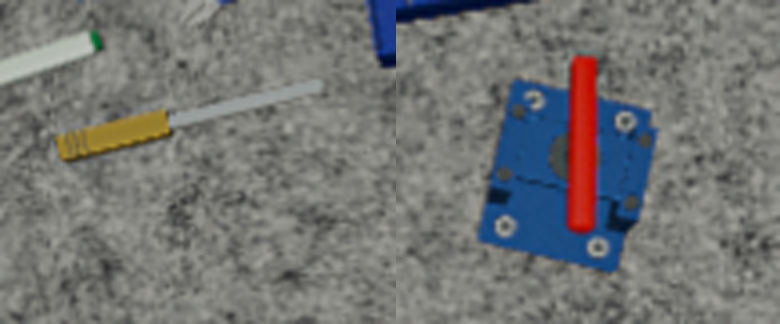

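The enlarged crop shows the spindle's tip pointing right, towards the jig, and the jig yawed about -13.5° in world. Its bar lies nearly along world x. I'll add a helper that gives the constant row needed to reach a target, then move above the spindle.

```bash
cat >> h.py <<'E'
def plan(x,y,z,yaw,n=10,st=None):
    from scipy.linalg import logm,expm
    st=st or readout.read_state(); A=np.eye(4);A[:3,:3]=eul(st['orientation']);A[:3,3]=st['position']
    B=np.eye(4);B[:3,:3]=eul([180,0,yaw]);B[:3,3]=[x,y,z]
    D=expm(np.real(logm(np.linalg.inv(A)@B))/n)
    print("rows",n,"d",D[:3,3].round(5),"r",R.from_matrix(D[:3,:3]).as_rotvec().round(5))
E
python3 -c "
from h import *
plan(.55,.30,.20,103.4)"
```

```text
rows 10 d [-0.03957  0.00367  0.00221] r [-1.000e-04  3.000e-05  8.901e-02]
```

>>> carry_out(
  deltas=[
    {"dx":-0.0396,"dy":0.0037,"dz":0.0022,"rz":0.089,"gripper":1},
    {"dx":-0.0396,"dy":0.0037,"dz":0.0022,"rz":0.089,"gripper":1},
    {"dx":-0.0396,"dy":0.0037,"dz":0.0022,"rz":0.089,"gripper":1},
    {"dx":-0.0396,"dy":0.0037,"dz":0.0022,"rz":0.089,"gripper":1},
    {"dx":-0.0396,"dy":0.0037,"dz":0.0022,"rz":0.089,"gripper":1},
    {"dx":-0.0396,"dy":0.0037,"dz":0.0022,"rz":0.089,"gripper":1},
    {"dx":-0.0396,"dy":0.0037,"dz":0.0022,"rz":0.089,"gripper":1},
    {"dx":-0.0396,"dy":0.0037,"dz":0.0022,"rz":0.089,"gripper":1},
    {"dx":-0.0396,"dy":0.0037,"dz":0.0022,"rz":0.089,"gripper":1},
    {"dx":-0.0396,"dy":0.0037,"dz":0.0022,"rz":0.089,"gripper":1},
  ],
)

```text
invalid input
```

```bash
python3 - <<'E'
from h import *
st=readout.read_state(); im=vision.snapshot("wrist"); C=cam("wrist",st)
print(st['position'],st['orientation'],st['joint_vel'])
cv2.imwrite("pics/w1.png",im[:,:,::-1])
r,b=rect(mask(im,(12,120,60),(28,255,255))); print(r, plane(C,b,.014).round(4).tolist(), plane(C,r[0],.014))
E
```

```text
[0.26990113 0.56347748 0.22212849] [-1.79942825e+02 -8.19604559e-03  1.54397971e+02] [ 0.01341771 -0.14417537 -0.16771025 -0.01847152  0.17525727 -0.01765001]
((454.5342102050781, 415.7093811035156), (13.197360038757324, 327.2545471191406), 88.85424041748047) [[0.4861, 0.4163, 0.014], [0.6638, 0.7993, 0.014], [0.6857, 0.7955, 0.014], [0.5051, 0.407, 0.014]] [[0.58231634 0.60262389 0.014     ]]
```

View pics/w1.png

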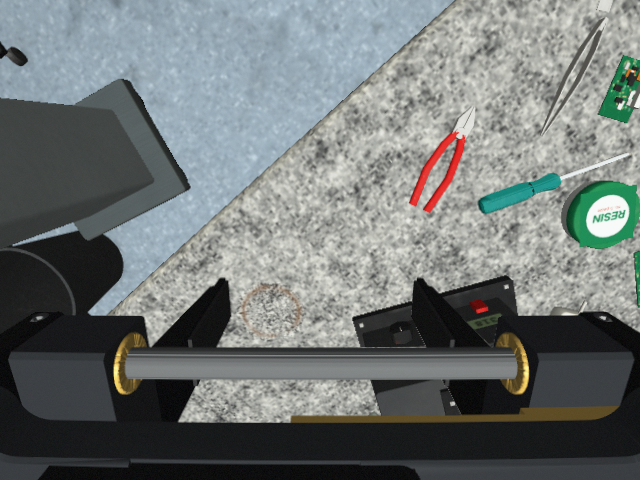

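The move was refused, so nothing moved. The wrist image is from the start pose, with the fingers at rows 280–420 and image-up along +tool x. I'll retry with every key filled in.

>>> carry_out(
  deltas=[
    {"dx":-0.0396,"dy":0.0037,"dz":0.0022,"rx":0,"ry":0,"rz":0.089,"gripper":1.0},
    {"dx":-0.0396,"dy":0.0037,"dz":0.0022,"rx":0,"ry":0,"rz":0.089,"gripper":1.0},
    {"dx":-0.0396,"dy":0.0037,"dz":0.0022,"rx":0,"ry":0,"rz":0.089,"gripper":1.0},
    {"dx":-0.0396,"dy":0.0037,"dz":0.0022,"rx":0,"ry":0,"rz":0.089,"gripper":1.0},
    {"dx":-0.0396,"dy":0.0037,"dz":0.0022,"rx":0,"ry":0,"rz":0.089,"gripper":1.0},
    {"dx":-0.0396,"dy":0.0037,"dz":0.0022,"rx":0,"ry":0,"rz":0.089,"gripper":1.0},
    {"dx":-0.0396,"dy":0.0037,"dz":0.0022,"rx":0,"ry":0,"rz":0.089,"gripper":1.0},
    {"dx":-0.0396,"dy":0.0037,"dz":0.0022,"rx":0,"ry":0,"rz":0.089,"gripper":1.0},
    {"dx":-0.0396,"dy":0.0037,"dz":0.0022,"rx":0,"ry":0,"rz":0.089,"gripper":1.0},
    {"dx":-0.0396,"dy":0.0037,"dz":0.0022,"rx":0,"ry":0,"rz":0.089,"gripper":1.0},
  ],
)

```text
clock: 1.4
position: [0.5511, 0.299, 0.2003]
orientation: [-180.0, -0.0, 103.2]
contact_force: [0.8, -1.1, -0.2]
gripper_width: 0.0951
gripper_force: 0.0
```

```bash
python3 - <<'E'
from h import *
st=readout.read_state(); im=vision.snapshot("wrist"); C=cam("wrist",st)
print(st['position'],st['orientation'])
cv2.imwrite("pics/w2.png",im[:,:,::-1])
m=mask(im,(12,120,60),(28,255,255),(200,60,440,340))
r,b=rect(m); print(r, plane(C,b,.014).round(4).tolist(), plane(C,r[0],.014))
E
```

```text
[0.55105938 0.2989663  0.20025611] [-1.79975722e+02 -6.15020686e-04  1.03235889e+02]
((318.5, 208.5), (51.0, 15.0), 90.0) [[0.5346, 0.3302, 0.014], [0.5487, 0.3335, 0.014], [0.5607, 0.2836, 0.014], [0.5459, 0.2801, 0.014]] [[0.54735863 0.30735379 0.014     ]]
```

View pics/w2.png

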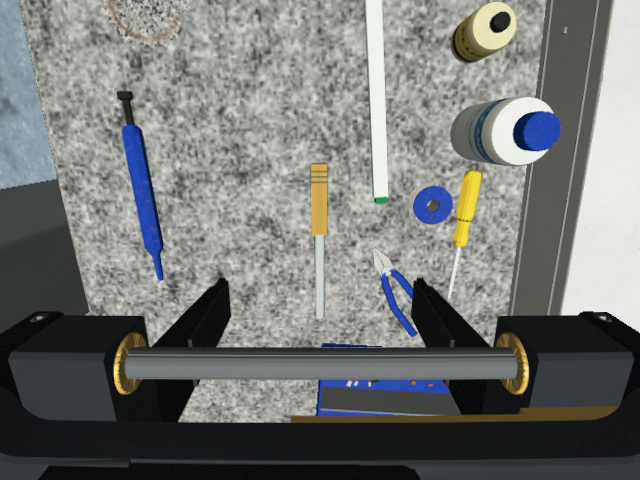

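The wrist view shows the grip from (319,163) to the shoulder at (319.5,235) and the rod tip at (320,319), nearly aligned with the tool. The fingers will come down to either side of it.

```bash
python3 - <<'E'
from h import *
st=readout.read_state(); C=cam("wrist",st)
P=plane(C,[[319,163],[319.5,235.5]],.016); T=plane(C,[[320,319]],.009)
print(P.round(4).tolist(),T.round(4)); d=T[0]-P[1]; print("yaw",np.degrees(np.arctan2(-d[1],-d[0])), np.linalg.norm(d[:2]),np.linalg.norm((P[1]-P[0])[:2]))
u=-d/np.linalg.norm(d[:2]); g=P[1]+u*.034; print(g)
plan(g[0],g[1],.011,np.degrees(np.arctan2(u[1],u[0])))
E
```

```text
[[0.5396, 0.3469, 0.016], [0.5559, 0.2774, 0.016]] [[0.5781 0.1821 0.009 ]]
yaw 103.11896941054898 0.09783865929853369 0.07143322684398527
[0.54822469 0.31046279 0.01843258]
rows 10 d [ 1.58e-03 -8.00e-05  1.89e-02] r [-6.0e-05  1.2e-04 -4.3e-04]
```

>>> carry_out(
  deltas=[
    {"dx":0.002,"dy":-0.0001,"dz":0.024,"rx":0,"ry":0,"rz":0,"gripper":1.0},
    {"dx":0.002,"dy":-0.0001,"dz":0.024,"rx":0,"ry":0,"rz":0,"gripper":1.0},
    {"dx":0.002,"dy":-0.0001,"dz":0.024,"rx":0,"ry":0,"rz":0,"gripper":1.0},
    {"dx":0.002,"dy":-0.0001,"dz":0.024,"rx":0,"ry":0,"rz":0,"gripper":1.0},
    {"dx":0.002,"dy":-0.0001,"dz":0.024,"rx":0,"ry":0,"rz":0,"gripper":1.0},
    {"dx":0.002,"dy":-0.0001,"dz":0.024,"rx":0,"ry":0,"rz":0,"gripper":1.0},
    {"dx":0.002,"dy":-0.0001,"dz":0.024,"rx":0,"ry":0,"rz":0,"gripper":1.0},
    {"dx":0.002,"dy":-0.0001,"dz":0.014,"rx":0,"ry":0,"rz":0,"gripper":1.0},
    {"dx":0,"dy":0,"dz":0.007,"rx":0,"ry":0,"rz":0,"gripper":1.0},
    {"dx":0,"dy":0,"dz":0,"rx":0,"ry":0,"rz":0,"gripper":1.0},
  ],
)

```text
clock: 2.7
position: [0.5461, 0.3156, 0.0117]
orientation: [-180.0, -0.0, 103.4]
contact_force: [-0.1, 0.0, 0.2]
gripper_width: 0.0951
gripper_force: 0.0
```

>>> carry_out(
  deltas=[
    {"dx":0,"dy":0,"dz":0,"rx":0,"ry":0,"rz":0,"gripper":0.4},
    {"dx":0,"dy":0,"dz":0,"rx":0,"ry":0,"rz":0,"gripper":0.1},
    {"dx":0,"dy":0,"dz":0,"rx":0,"ry":0,"rz":0,"gripper":0.0},
    {"dx":0,"dy":0,"dz":0,"rx":0,"ry":0,"rz":0,"gripper":0.0},
    {"dx":0,"dy":0,"dz":0,"rx":0,"ry":0,"rz":0,"gripper":0.0},
    {"dx":0,"dy":0,"dz":0,"rx":0,"ry":0,"rz":0,"gripper":0.0},
    {"dx":0,"dy":0,"dz":0,"rx":0,"ry":0,"rz":0,"gripper":0.0},
    {"dx":0,"dy":0,"dz":0,"rx":0,"ry":0,"rz":0,"gripper":0.0},
    {"dx":0,"dy":0,"dz":0,"rx":0,"ry":0,"rz":0,"gripper":0.0},
    {"dx":0,"dy":0,"dz":0,"rx":0,"ry":0,"rz":0,"gripper":0.0},
  ],
)

```text
clock: 3.95
position: [0.546, 0.3156, 0.0116]
orientation: [-180.0, -0.0, 103.4]
contact_force: [0.2, 0.0, 0.9]
gripper_width: 0.0156
gripper_force: 30.0
```

>>> carry_out(
  deltas=[
    {"dx":0,"dy":0,"dz":-0.02,"rx":0,"ry":0,"rz":0,"gripper":0.0},
    {"dx":0,"dy":0,"dz":-0.05,"rx":0,"ry":0,"rz":0,"gripper":0.0},
    {"dx":0,"dy":0,"dz":-0.06,"rx":0,"ry":0,"rz":0,"gripper":0.0},
    {"dx":0,"dy":0,"dz":-0.06,"rx":0,"ry":0,"rz":0,"gripper":0.0},
    {"dx":0,"dy":0,"dz":-0.04,"rx":0,"ry":0,"rz":0.05,"gripper":0.0},
    {"dx":-0.02,"dy":0,"dz":-0.03,"rx":0,"ry":0,"rz":0.08,"gripper":0.0},
    {"dx":-0.04,"dy":0,"dz":0,"rx":0,"ry":0,"rz":0.08,"gripper":0.0},
    {"dx":-0.04,"dy":0,"dz":0,"rx":0,"ry":0,"rz":0.08,"gripper":0.0},
    {"dx":-0.04,"dy":0,"dz":0,"rx":0,"ry":0,"rz":0.08,"gripper":0.0},
    {"dx":-0.04,"dy":0,"dz":0,"rx":0,"ry":0,"rz":0.09,"gripper":0.0},
  ],
)

```text
clock: 5.2
position: [0.5467, 0.1352, 0.2729]
orientation: [179.9, -0.0, 76.9]
contact_force: [0.9, 1.6, -2.1]
gripper_width: 0.0156
gripper_force: 30.0
```

```bash
python3 - <<'E'
from h import *
plan(.525,-.11,.275,76.5)
E
```

```text
rows 10 d [-0.02437  0.00353 -0.00022] r [ 9.0e-05 -5.0e-05  6.7e-04]
```

>>> carry_out(
  deltas=[
    {"dx":-0.031,"dy":0.0044,"dz":0,"rx":0,"ry":0,"rz":0,"gripper":0.0},
    {"dx":-0.031,"dy":0.0044,"dz":0,"rx":0,"ry":0,"rz":0,"gripper":0.0},
    {"dx":-0.031,"dy":0.0044,"dz":0,"rx":0,"ry":0,"rz":0,"gripper":0.0},
    {"dx":-0.031,"dy":0.0044,"dz":0,"rx":0,"ry":0,"rz":0,"gripper":0.0},
    {"dx":-0.031,"dy":0.0044,"dz":0,"rx":0,"ry":0,"rz":0,"gripper":0.0},
    {"dx":-0.031,"dy":0.0044,"dz":0,"rx":0,"ry":0,"rz":0,"gripper":0.0},
    {"dx":-0.031,"dy":0.0044,"dz":0,"rx":0,"ry":0,"rz":0,"gripper":0.0},
    {"dx":-0.025,"dy":0.0044,"dz":0,"rx":0,"ry":0,"rz":0,"gripper":0.0},
    {"dx":0,"dy":0,"dz":0,"rx":0,"ry":0,"rz":0,"gripper":0.0},
    {"dx":0,"dy":0,"dz":0,"rx":0,"ry":0,"rz":0,"gripper":0.0},
  ],
)

```text
clock: 6.45
position: [0.527, -0.1067, 0.2723]
orientation: [180.0, -0.0, 77.0]
contact_force: [0.1, 1.1, -1.8]
gripper_width: 0.0157
gripper_force: 30.0
```

```bash
python3 - <<'E'
from h import *
st=readout.read_state(); im=vision.snapshot("wrist"); C=cam("wrist",st)
print(st['position'],st['orientation'])
np.savez("w3.npz",im=im,p=st['position'],o=st['orientation'])
cv2.imwrite("pics/w3.png",im[:,:,::-1])
q=proj(C,[.517,-.05,.05])[0]; print(q); x,y=(int(q[0])-130,max(0,int(q[1])-100)); print("crop",x,y)
cv2.imwrite("pics/w3c.png",cv2.resize(im[y:y+200,x:x+260,::-1],None,fx=3,fy=3,interpolation=2))
E
```

```text
[ 0.52704822 -0.10666738  0.27225864] [ 1.79969095e+02 -1.40809540e-02  7.70440514e+01]
[297.93200627 160.91435885]
crop 167 60
```

View pics/w3c.png

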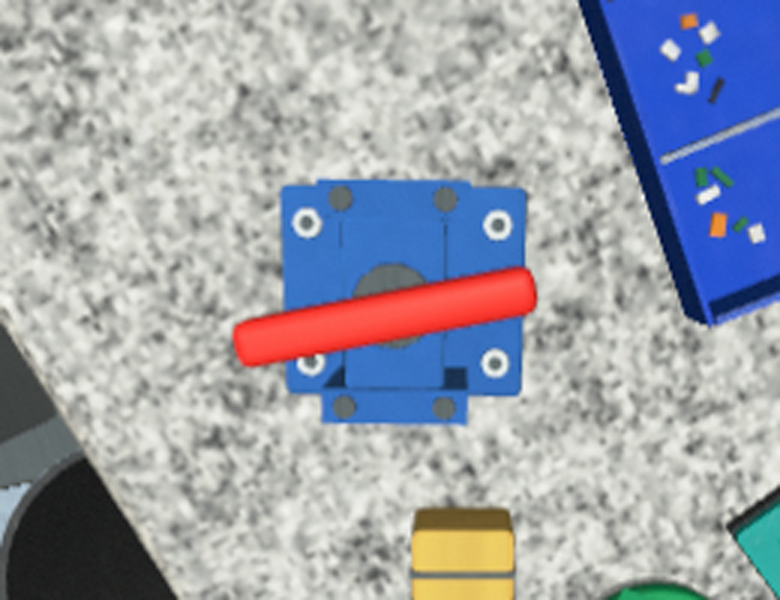

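The crop shows the jig squarely. Its base corners are at about (281,186), (526,189), (523,395) and (287,393), and the four ear-top screws at (340,198), (446,199), (344,407) and (444,407). The bar is tilted slightly, and the tail of the brass grip is at (463,530).

```bash
python3 - <<'E'
from h import *
d=np.load("w3.npz"); st={'position':d['p'],'orientation':d['o']}; C=cam("wrist",st); im=d['im']
f=lambda a:(np.array(a,float)+.5)/3-.5+[167,60]
def ana(n,p,z):
    P=plane(C,f(p),z)[:,:2]; ax=(P[1]-P[0])+(P[2]-P[3]); ay=(P[0]-P[3])+(P[1]-P[2])
    print(n,"c",P.mean(0).round(4),"ang first axis",np.degrees(np.arctan2(ax[1],ax[0])).round(2),"second",np.degrees(np.arctan2(ay[1],ay[0])).round(2),"sizes",np.linalg.norm(ax)/2,np.linalg.norm(ay)/2)
ana("bolts",[(306,222),(498,226),(495,363),(312,361)],.010)
ana("base",[(281,186),(526,189),(523,395),(287,393)],.008)
ana("screws",[(340,198),(446,199),(444,407),(344,407)],.069)
r,b=rect(mask(im,(0,150,90),(8,255,255),(230,140,355,190))); P=plane(C,b,.114); print("bar",plane(C,r[0],.114),r,[np.degrees(np.arctan2(*(P[(i+1)%4]-P[i])[1::-1])).round(1) for i in range(4)],np.linalg.norm(P[1]-P[0]),np.linalg.norm(P[2]-P[1]))
g=plane(C,f([(413,530),(514,530)]),.279); print("grip tail edge",g, st['position'])
E
```

```text
bolts c [ 0.5182 -0.0495] ang first axis -13.89 second 76.79 sizes 0.07229438481936808 0.052071823334294956
base c [ 0.5187 -0.0495] ang first axis -13.58 second 76.61 sizes 0.09316570277805722 0.0782481347752948
screws c [ 0.5182 -0.0494] ang first axis -13.27 second 76.3 sizes 0.0342906363228138 0.06811135428123631
bar [[ 0.51824134 -0.04934265  0.114     ]] ((294.7499694824219, 165.25), (16.08152198791504, 101.7842788696289), 78.69007110595703) [np.float64(-2.0), np.float64(-90.4), np.float64(178.1), np.float64(85.2)] 0.08925575381249998 0.01376466236627758
grip tail edge [[ 0.52916394 -0.06999122  0.279     ]
 [ 0.54399861 -0.07340908  0.279     ]] [ 0.52704822 -0.10666738  0.27225864]
```

```bash
python3 - <<'E'
from h import *
d=np.load("w3.npz"); st={'position':d['p'],'orientation':d['o']}; C=cam("wrist",st); im=d['im']
T=np.eye(4);T[:3,:3]=eul(d['o']);T[:3,3]=d['p'];Ti=np.linalg.inv(T)
tool=lambda P:(Ti@np.r_[P,1])[:3].round(4)
print("cam in tool",tool(C[2])); print(C[1].round(3).tolist())
m=mask(im,(15,90,60),(32,255,255),(280,225,360,340))
for row in (236,245,255,265,275):
    c=np.flatnonzero(m[row]); 
    if len(c): print(row,c.min(),c.max(),tool(plane(C,[[(c.min()+c.max())/2,row]],d['p'][2]+.0044)[0]), np.diff(plane(C,[[c.min()-.5,row],[c.max()+.5,row]],d['p'][2]+.0044)[:,0]/.974))
g=im.astype(int).sum(2)
for row in (290,310): print(row,[int(x) for x in g[row,200:440:6]])
E
```

```text
cam in tool [ 0.081   0.0012 -0.1628]
[[0.975, -0.215, -0.064], [-0.224, -0.932, -0.283], [0.001, 0.29, -0.957]]
236 305 337 [ 0.0357  0.0014 -0.0044] [0.01514879]
245 304 337 [ 0.0314  0.0012 -0.0044] [0.01572676]
255 304 337 [ 0.0265  0.0011 -0.0044] [0.01586166]
265 305 337 [ 0.0215  0.0014 -0.0044] [0.01552896]
275 305 337 [ 0.0165  0.0014 -0.0044] [0.01566584]
290 [108, 103, 105, 107, 111, 110, 109, 118, 544, 593, 635, 585, 146, 131, 365, 168, 51, 74, 546, 532, 527, 528, 541, 83, 46, 50, 466, 298, 410, 761, 753, 730, 760, 760, 304, 329, 570, 497, 547, 412]
310 [119, 250, 403, 403, 391, 398, 407, 401, 409, 406, 468, 671, 653, 567, 49, 42, 42, 69, 543, 532, 526, 529, 539, 56, 43, 36, 45, 437, 580, 592, 586, 665, 447, 411, 388, 465, 466, 555, 569, 594]
```

```bash
python3 - <<'E'
from h import *
for _ in range(2): print(np.array(vision.camera_info("wrist")['T_tool_cam'])[:3,3])
d=np.load("w3.npz"); C=cam("wrist",{'position':d['p'],'orientation':d['o']})
print(plane(C,(np.array([[705,320],[585,0]])/3+[167,60]),.03).round(3))
plan(.5633,.1424,.2723,76.45)
E
```

```text
[ 0.08100494  0.0012088  -0.16276682]
[ 0.08100494  0.0012088  -0.16276682]
[[ 0.627 -0.083  0.03 ]
 [ 0.604  0.033  0.03 ]]
rows 10 d [ 2.505e-02 -2.160e-03 -1.000e-05] r [ 4.00e-05 -2.00e-05  1.09e-03]
```

>>> carry_out(
  deltas=[
    {"dx":0.0313,"dy":-0.0027,"dz":0,"rx":0,"ry":0,"rz":0.0013,"gripper":0.0},
    {"dx":0.0313,"dy":-0.0027,"dz":0,"rx":0,"ry":0,"rz":0.0013,"gripper":0.0},
    {"dx":0.0313,"dy":-0.0027,"dz":0,"rx":0,"ry":0,"rz":0.0013,"gripper":0.0},
    {"dx":0.0313,"dy":-0.0027,"dz":0,"rx":0,"ry":0,"rz":0.0013,"gripper":0.0},
    {"dx":0.0313,"dy":-0.0027,"dz":0,"rx":0,"ry":0,"rz":0.0013,"gripper":0.0},
    {"dx":0.0313,"dy":-0.0027,"dz":0,"rx":0,"ry":0,"rz":0.0013,"gripper":0.0},
    {"dx":0.0313,"dy":-0.0027,"dz":0,"rx":0,"ry":0,"rz":0.0013,"gripper":0.0},
    {"dx":0.0313,"dy":-0.0027,"dz":0,"rx":0,"ry":0,"rz":0.0013,"gripper":0.0},
    {"dx":0,"dy":0,"dz":0,"rx":0,"ry":0,"rz":0,"gripper":0.0},
    {"dx":0,"dy":0,"dz":0,"rx":0,"ry":0,"rz":0,"gripper":0.0},
  ],
)

```text
clock: 7.75
position: [0.5631, 0.1418, 0.2717]
orientation: [-180.0, 0.0, 76.5]
contact_force: [-0.0, -0.2, -1.8]
gripper_width: 0.0156
gripper_force: 30.0
```

>>> carry_out(
  deltas=[
    {"dx":0,"dy":0,"dz":0.04,"rx":0,"ry":0,"rz":0,"gripper":0.0},
    {"dx":0,"dy":0,"dz":0.04,"rx":0,"ry":0,"rz":0,"gripper":0.0},
    {"dx":0,"dy":0,"dz":0.04,"rx":0,"ry":0,"rz":0,"gripper":0.0},
    {"dx":0,"dy":0,"dz":0.04,"rx":0,"ry":0,"rz":0,"gripper":0.0},
    {"dx":0,"dy":0,"dz":0.04,"rx":0,"ry":0,"rz":0,"gripper":0.0},
    {"dx":0,"dy":0,"dz":0.02,"rx":0,"ry":0,"rz":0,"gripper":0.0},
    {"dx":0,"dy":0,"dz":0.0127,"rx":0,"ry":0,"rz":0,"gripper":0.0},
    {"dx":0,"dy":0,"dz":0,"rx":0,"ry":0,"rz":0,"gripper":0.0},
    {"dx":0,"dy":0,"dz":0,"rx":0,"ry":0,"rz":0,"gripper":0.0},
    {"dx":0,"dy":0,"dz":0,"rx":0,"ry":0,"rz":0,"gripper":0.0},
  ],
)

```text
clock: 9.0
position: [0.5639, 0.1416, 0.0399]
orientation: [179.9, -0.0, 76.5]
contact_force: [0.1, -0.7, -2.8]
gripper_width: 0.0158
gripper_force: 30.0
```

```bash
python3 - <<'E'
from h import *
st=readout.read_state(); print(st['position'],st['orientation'])
a=vision.snapshot("side"); b=vision.snapshot("top"); 
c,s=.2343,.9722; u=np.array([c,s,0]); P=np.array([.5171,-.0491,.036])+u*.04
for n,im in(("side",a),("top",b)):
    C=cam(n); print(n,proj(C,[P,np.r_[st['position'][:2],.036]-u*.132]).round(1).tolist())
q=proj(cam("side"),P)[0].astype(int);t=proj(cam("top"),P)[0].astype(int);print(q,t)
o=np.hstack([cv2.resize(im[p[1]-50:p[1]+50,p[0]-50:p[0]+50],(400,400),interpolation=2) for im,p in((a,q),(b,t))])
cv2.imwrite("pics/c4.png",o[:,:,::-1])
E
```

```text
[0.56385844 0.1415697  0.03986413] [ 1.79917293e+02 -3.50361134e-02  7.64558543e+01]
side [[347.4, 247.3], [336.5, 243.2]]
top [[329.8, 242.2], [318.9, 239.3]]
[347 247] [329 242]
```

View pics/c4.png

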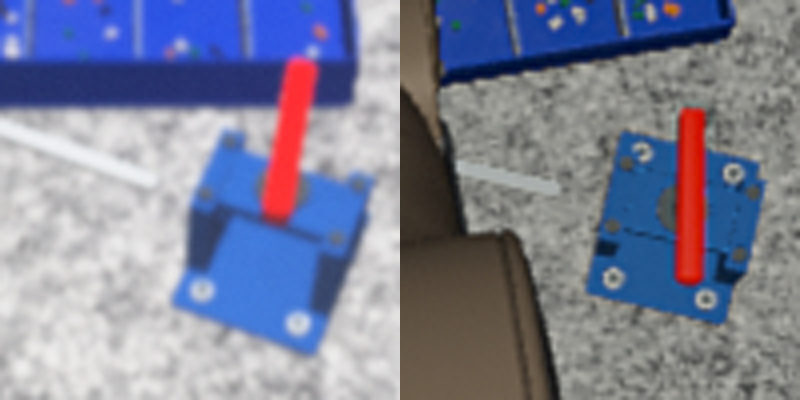

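The rod tip appears at (155,183) in the side crop and (160,188) in the top crop, within 1 px of prediction in both. I'll check the jig's screws against the same cameras.

```bash
python3 - <<'E'
from h import *
S=[(355,232),(348.25,245.25),(386.75,243),(381,256.25)];T=[(335.75,232.5),(332,248.75),(367,240),(364,256)]
cs,ct=cam("side"),cam("top")
print("tri",np.mean([tri([cs,ct],[s,t]) for s,t in zip(S,T)],0).round(4))
print(plane(cs,S,.069).mean(0).round(4),plane(ct,T,.069).mean(0).round(4),"bolts",plane(ct,[(339.5,230.25),(362.5,235.25),(332.25,261.5),(355.5,266.75)],.01).mean(0).round(4))
print("tip",tri([cs,ct],[(335.75,242.75),(319,239)]).round(4))
u=np.array([.2343,.9722]);n=np.array([.9722,-.2343])
st=readout.read_state()
for c in ([.5171,-.0491],[.5184,-.0494]): print("lat err",(st['position'][:2]-c)@n,(st['position'][:2]-c)@u)
E
```

```text
tri [ 0.5157 -0.0497  0.0733]
[ 0.5186 -0.0501  0.069 ] [ 0.5163 -0.0499  0.069 ] bolts [ 0.5164 -0.0502  0.01  ]
tip [0.5332 0.014  0.0374]
lat err 0.0006009854150261197 0.19631753767837948
lat err -0.00073316458497385 0.19630460767837948
```

>>> carry_out(
  deltas=[
    {"dx":-0.004,"dy":-0.0005,"dz":0.0003,"rx":0,"ry":0,"rz":0,"gripper":0.0},
    {"dx":-0.006,"dy":0,"dz":0,"rx":0,"ry":0,"rz":0,"gripper":0.0},
    {"dx":-0.006,"dy":0,"dz":0,"rx":0,"ry":0,"rz":0,"gripper":0.0},
    {"dx":-0.006,"dy":0,"dz":0,"rx":0,"ry":0,"rz":0,"gripper":0.0},
    {"dx":-0.006,"dy":0,"dz":0,"rx":0,"ry":0,"rz":0,"gripper":0.0},
    {"dx":-0.006,"dy":0,"dz":0,"rx":0,"ry":0,"rz":0,"gripper":0.0},
    {"dx":-0.006,"dy":0,"dz":0,"rx":0,"ry":0,"rz":0,"gripper":0.0},
    {"dx":0,"dy":0,"dz":0,"rx":0,"ry":0,"rz":0,"gripper":0.0},
    {"dx":0,"dy":0,"dz":0,"rx":0,"ry":0,"rz":0,"gripper":0.0},
    {"dx":0,"dy":0,"dz":0,"rx":0,"ry":0,"rz":0,"gripper":0.0},
  ],
)

```text
clock: 10.35
position: [0.5536, 0.1029, 0.0386]
orientation: [180.0, -0.0, 76.5]
contact_force: [0.4, 0.3, -1.8]
gripper_width: 0.0158
gripper_force: 30.0
```

>>> carry_out(
  deltas=[
    {"dx":-0.005,"dy":0,"dz":-0.0008,"rx":0,"ry":0,"rz":0,"gripper":0.0},
    {"dx":-0.007,"dy":0,"dz":0,"rx":0,"ry":0,"rz":0,"gripper":0.0},
    {"dx":-0.007,"dy":0,"dz":0,"rx":0,"ry":0,"rz":0,"gripper":0.0},
    {"dx":-0.007,"dy":0,"dz":0,"rx":0,"ry":0,"rz":0,"gripper":0.0},
    {"dx":-0.007,"dy":0,"dz":0,"rx":0,"ry":0,"rz":0,"gripper":0.0},
    {"dx":-0.007,"dy":0,"dz":0,"rx":0,"ry":0,"rz":0,"gripper":0.0},
    {"dx":-0.007,"dy":0,"dz":0,"rx":0,"ry":0,"rz":0,"gripper":0.0},
    {"dx":-0.005,"dy":0,"dz":0,"rx":0,"ry":0,"rz":0,"gripper":0.0},
    {"dx":-0.003,"dy":0,"dz":0,"rx":0,"ry":0,"rz":0,"gripper":0.0},
    {"dx":0,"dy":0,"dz":0,"rx":0,"ry":0,"rz":0,"gripper":0.0},
  ],
)

```text
clock: 11.6
position: [0.5407, 0.0492, 0.0394]
orientation: [180.0, -0.0, 76.4]
contact_force: [-0.5, -0.0, -2.7]
gripper_width: 0.0157
gripper_force: 30.0
```

>>> carry_out(
  deltas=[
    {"dx":-0.004,"dy":0,"dz":0,"rx":0,"ry":0,"rz":0,"gripper":0.0},
    {"dx":-0.004,"dy":0,"dz":0,"rx":0,"ry":0,"rz":0,"gripper":0.0},
    {"dx":-0.004,"dy":0,"dz":0,"rx":0,"ry":0,"rz":0,"gripper":0.0},
    {"dx":-0.003,"dy":0,"dz":0,"rx":0,"ry":0,"rz":0,"gripper":0.0},
    {"dx":-0.003,"dy":0,"dz":0,"rx":0,"ry":0,"rz":0,"gripper":0.0},
    {"dx":-0.002,"dy":0,"dz":0,"rx":0,"ry":0,"rz":0,"gripper":0.0},
    {"dx":-0.002,"dy":0,"dz":0,"rx":0,"ry":0,"rz":0,"gripper":0.0},
    {"dx":0,"dy":0,"dz":0,"rx":0,"ry":0,"rz":0,"gripper":0.0},
    {"dx":0,"dy":0,"dz":0,"rx":0,"ry":0,"rz":0,"gripper":0.0},
    {"dx":0,"dy":0,"dz":0,"rx":0,"ry":0,"rz":0,"gripper":0.0},
  ],
)

```text
clock: 12.85
position: [0.5356, 0.028, 0.0394]
orientation: [180.0, -0.0, 76.5]
contact_force: [0.7, 0.9, -1.5]
gripper_width: 0.0156
gripper_force: 30.0
```

>>> carry_out(
  deltas=[
    {"dx":-0.001,"dy":0,"dz":0,"rx":0,"ry":0,"rz":0,"gripper":0.0},
    {"dx":-0.001,"dy":0,"dz":0,"rx":0,"ry":0,"rz":0,"gripper":0.0},
    {"dx":-0.001,"dy":0,"dz":0,"rx":0,"ry":0,"rz":0,"gripper":0.0},
    {"dx":-0.001,"dy":0,"dz":0,"rx":0,"ry":0,"rz":0,"gripper":0.0},
    {"dx":0,"dy":0,"dz":0,"rx":0,"ry":0,"rz":0,"gripper":0.0},
    {"dx":0,"dy":0,"dz":0,"rx":0,"ry":0,"rz":0,"gripper":0.0},
    {"dx":0,"dy":0,"dz":0,"rx":0,"ry":0,"rz":0,"gripper":0.0},
    {"dx":0,"dy":0,"dz":0,"rx":0,"ry":0,"rz":0,"gripper":0.0},
    {"dx":0,"dy":0,"dz":0,"rx":0,"ry":0,"rz":0,"gripper":0.0},
    {"dx":0,"dy":0,"dz":0,"rx":0,"ry":0,"rz":0,"gripper":0.0},
  ],
)

```text
clock: 14.1
position: [0.5346, 0.024, 0.0394]
orientation: [180.0, -0.0, 76.5]
contact_force: [-0.1, 0.0, -1.8]
gripper_width: 0.0157
gripper_force: 30.0
```

>>> carry_out(
  deltas=[
    {"dx":-0.001,"dy":0,"dz":0,"rx":0,"ry":0,"rz":0,"gripper":0.0},
    {"dx":-0.001,"dy":0,"dz":0,"rx":0,"ry":0,"rz":0,"gripper":0.0},
    {"dx":-0.001,"dy":0,"dz":0,"rx":0,"ry":0,"rz":0,"gripper":0.0},
    {"dx":0,"dy":0,"dz":0,"rx":0,"ry":0,"rz":0,"gripper":0.0},
    {"dx":0,"dy":0,"dz":0,"rx":0,"ry":0,"rz":0,"gripper":0.0},
    {"dx":0,"dy":0,"dz":0,"rx":0,"ry":0,"rz":0,"gripper":0.0},
    {"dx":0,"dy":0,"dz":0,"rx":0,"ry":0,"rz":0,"gripper":0.0},
    {"dx":0,"dy":0,"dz":0,"rx":0,"ry":0,"rz":0,"gripper":0.0},
    {"dx":0,"dy":0,"dz":0,"rx":0,"ry":0,"rz":0,"gripper":0.0},
    {"dx":0,"dy":0,"dz":0,"rx":0,"ry":0,"rz":0,"gripper":0.0},
  ],
)

```text
clock: 15.35
position: [0.5344, 0.0228, 0.0396]
orientation: [179.9, -0.1, 76.4]
contact_force: [3.2, 17.3, -2.0]
gripper_width: 0.0158
gripper_force: 30.0
```

>>> carry_out(
  deltas=[
    {"dx":0.0012,"dy":0,"dz":0,"rx":0,"ry":0,"rz":0,"gripper":0.0},
    {"dx":0,"dy":0,"dz":0.001,"rx":0,"ry":0,"rz":0,"gripper":0.0},
    {"dx":0,"dy":0,"dz":0.001,"rx":0,"ry":0,"rz":0,"gripper":0.0},
    {"dx":0,"dy":0,"dz":0,"rx":0,"ry":0,"rz":0,"gripper":0.0},
    {"dx":0,"dy":0,"dz":0,"rx":0,"ry":0,"rz":0,"gripper":0.2},
    {"dx":0,"dy":0,"dz":0,"rx":0,"ry":0,"rz":0,"gripper":0.35},
    {"dx":0,"dy":0,"dz":0,"rx":0,"ry":0,"rz":0,"gripper":0.45},
    {"dx":0,"dy":0,"dz":0,"rx":0,"ry":0,"rz":0,"gripper":0.45},
    {"dx":0,"dy":0,"dz":0,"rx":0,"ry":0,"rz":0,"gripper":0.45},
    {"dx":0,"dy":0,"dz":0,"rx":0,"ry":0,"rz":0,"gripper":0.45},
  ],
)

```text
clock: 16.6
position: [0.5342, 0.0222, 0.0374]
orientation: [180.0, -0.0, 76.5]
contact_force: [0.5, 0.4, -0.3]
gripper_width: 0.0428
gripper_force: 0.0
```

>>> carry_out(
  deltas=[
    {"dx":0,"dy":0,"dz":-0.01,"rx":0,"ry":0,"rz":0,"gripper":0.45},
    {"dx":0,"dy":0,"dz":-0.03,"rx":0,"ry":0,"rz":0,"gripper":0.45},
    {"dx":0,"dy":0,"dz":-0.04,"rx":0,"ry":0,"rz":0,"gripper":0.45},
    {"dx":0,"dy":0,"dz":-0.05,"rx":0,"ry":0,"rz":0,"gripper":0.45},
    {"dx":0,"dy":0,"dz":-0.05,"rx":0,"ry":0,"rz":0,"gripper":0.45},
    {"dx":0,"dy":0,"dz":-0.05,"rx":0,"ry":0,"rz":0,"gripper":0.45},
    {"dx":-0.04,"dy":0,"dz":0,"rx":0,"ry":0,"rz":0,"gripper":0.45},
    {"dx":-0.05,"dy":0,"dz":0,"rx":0,"ry":0,"rz":0,"gripper":0.45},
    {"dx":-0.02,"dy":0,"dz":0,"rx":0,"ry":0,"rz":0,"gripper":0.45},
    {"dx":0,"dy":0,"dz":0,"rx":0,"ry":0,"rz":0,"gripper":0.45},
  ],
)

```text
clock: 17.85
position: [0.508, -0.0856, 0.2681]
orientation: [180.0, -0.0, 76.3]
contact_force: [0.4, 0.5, 0.3]
gripper_width: 0.0428
gripper_force: 0.0
```

```bash
python3 - <<'E'
from h import *
st=readout.read_state(); im=vision.snapshot("wrist"); C=cam("wrist",st)
print(st['position'],st['orientation'],C[2]-st['position'])
np.savez("w5.npz",im=im,p=st['position'],o=st['orientation'])
q=proj(C,[.517,-.03,.05])[0]; x,y=(int(q[0])-130,max(0,int(q[1])-100)); print("crop",x,y)
r,b=rect(mask(im,(0,150,90),(8,255,255),(200,60,440,260))); P=plane(C,b,.114); print("bar",plane(C,r[0],.114),r[1],[np.degrees(np.arctan2(*(P[(i+1)%4]-P[i])[1::-1])).round(1) for i in range(4)])
cv2.imwrite("pics/w5c.png",cv2.resize(im[y:y+200,x:x+260,::-1],None,fx=3,fy=3,interpolation=2))
E
```

```text
[ 0.50803143 -0.08559325  0.26806269] [ 1.79966311e+02 -2.94091367e-03  7.63334795e+01] [0.02024032 0.07845028 0.16277152]
crop 185 58
bar [[ 0.51852491 -0.0491513   0.114     ]] (16.277639389038086, 101.7842788696289) [np.float64(-2.5), np.float64(-90.1), np.float64(177.7), np.float64(85.4)]
```

View pics/w5c.png

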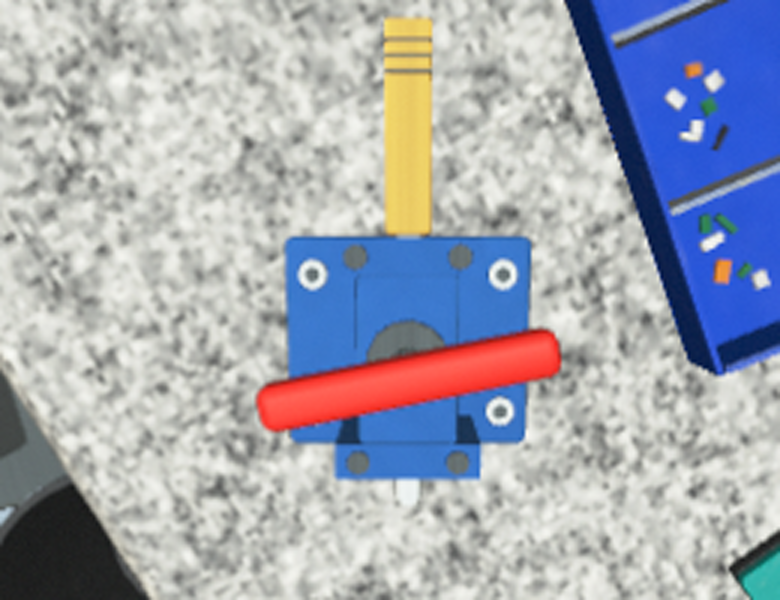

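The crop shows the brass grip against the left ear, with its shoulder at row 235 and the base edge at row 238. The tip sticks out past the far ear at (407,495), so the spindle is home. Next I'll rotate over the T-handle.

```bash
python3 - <<'E'
from h import *
plan(.5172,-.0492,.20,177.6)
print(readout.read_state()['joint_pos'])
E
```

```text
rows 10 d [0.00291 0.00301 0.00679] r [ 6.0000e-05  3.0000e-05 -1.7666e-01]
[-1.68253778e+01  1.64381960e+01  1.01012276e+02  1.63524753e-02
  6.25225026e+01 -3.21507794e+00]
```

>>> carry_out(
  deltas=[
    {"dx":0.0029,"dy":0.003,"dz":0.0068,"rx":0,"ry":0,"rz":-0.1767,"gripper":0.5},
    {"dx":0.0029,"dy":0.003,"dz":0.0068,"rx":0,"ry":0,"rz":-0.1767,"gripper":0.5},
    {"dx":0.0029,"dy":0.003,"dz":0.0068,"rx":0,"ry":0,"rz":-0.1767,"gripper":0.5},
    {"dx":0.0029,"dy":0.003,"dz":0.0068,"rx":0,"ry":0,"rz":-0.1767,"gripper":0.5},
    {"dx":0.0029,"dy":0.003,"dz":0.0068,"rx":0,"ry":0,"rz":-0.1767,"gripper":0.5},
    {"dx":0.0029,"dy":0.003,"dz":0.0068,"rx":0,"ry":0,"rz":-0.1767,"gripper":0.5},
    {"dx":0.0029,"dy":0.003,"dz":0.0068,"rx":0,"ry":0,"rz":-0.1767,"gripper":0.5},
    {"dx":0.0029,"dy":0.003,"dz":0.0068,"rx":0,"ry":0,"rz":-0.1767,"gripper":0.5},
    {"dx":0.0029,"dy":0.003,"dz":0.0068,"rx":0,"ry":0,"rz":-0.1767,"gripper":0.5},
    {"dx":0.0029,"dy":0.003,"dz":0.0068,"rx":0,"ry":0,"rz":-0.1767,"gripper":0.5},
  ],
)

```text
clock: 19.15
position: [0.5174, -0.0478, 0.1994]
orientation: [180.0, 0.0, 178.1]
contact_force: [0.2, 0.0, -0.7]
gripper_width: 0.0475
gripper_force: 0.0
```

```bash
python3 - <<'E'
from h import *
vision.snapshot("top")
st=readout.read_state(); im=vision.snapshot("wrist"); C=cam("wrist",st)
print(st['position'],st['orientation'],st['joint_vel'])
r,b=rect(mask(im,(0,150,90),(8,255,255),(230,100,410,335))); P=plane(C,b,.114); print("bar",plane(C,r[0],.114),r,P.round(4).tolist(),[np.degrees(np.arctan2(*(P[(i+1)%4]-P[i])[1::-1])).round(1) for i in range(4)])
plan(.5172,-.0492,.108,177.6)
E
```

```text
[ 0.51675961 -0.04751947  0.19863974] [ 1.79973151e+02 -6.57099435e-02  1.78597575e+02] [-0.47668904 -0.06673085 -0.87636183 -0.03865204  1.59639855 15.59088473]
bar [[ 0.5157795 -0.0492251  0.114    ]] ((320.5, 249.0), (118.0, 19.0), 90.0) [[0.4728, -0.0547, 0.114], [0.4731, -0.0416, 0.114], [0.5633, -0.0431, 0.114], [0.563, -0.0577, 0.114]] [np.float64(88.6), np.float64(-1.0), np.float64(-91.4), np.float64(178.1)]
rows 10 d [-3.00e-05 -1.40e-04  9.11e-03] r [ 4.0e-05 -1.0e-04  5.3e-04]
```

>>> carry_out(
  deltas=[
    {"dx":0,"dy":-0.0005,"dz":0.018,"rx":0,"ry":0,"rz":0,"gripper":0.5},
    {"dx":0,"dy":-0.0005,"dz":0.018,"rx":0,"ry":0,"rz":0,"gripper":0.5},
    {"dx":0,"dy":-0.0005,"dz":0.018,"rx":0,"ry":0,"rz":0,"gripper":0.5},
    {"dx":0,"dy":-0.0005,"dz":0.018,"rx":0,"ry":0,"rz":0,"gripper":0.5},
    {"dx":0,"dy":0,"dz":0.012,"rx":0,"ry":0,"rz":0,"gripper":0.5},
    {"dx":0,"dy":0,"dz":0.006,"rx":0,"ry":0,"rz":0,"gripper":0.5},
    {"dx":0,"dy":0,"dz":0,"rx":0,"ry":0,"rz":0,"gripper":0.5},
    {"dx":0,"dy":0,"dz":0,"rx":0,"ry":0,"rz":0,"gripper":0.5},
    {"dx":0,"dy":0,"dz":0,"rx":0,"ry":0,"rz":0,"gripper":0.5},
    {"dx":0,"dy":0,"dz":0,"rx":0,"ry":0,"rz":0,"gripper":0.5},
  ],
)

```text
clock: 20.5
position: [0.5173, -0.0512, 0.1097]
orientation: [180.0, 0.0, 177.7]
contact_force: [0.2, 0.9, -0.2]
gripper_width: 0.0474
gripper_force: 0.0
```

>>> carry_out(
  deltas=[
    {"dx":0,"dy":0.0013,"dz":0.001,"rx":0,"ry":0,"rz":0,"gripper":0.4},
    {"dx":0,"dy":0,"dz":0,"rx":0,"ry":0,"rz":0,"gripper":0.25},
    {"dx":0,"dy":0,"dz":0,"rx":0,"ry":0,"rz":0,"gripper":0.15},
    {"dx":0,"dy":0,"dz":0,"rx":0,"ry":0,"rz":0,"gripper":0.0},
    {"dx":0,"dy":0,"dz":0,"rx":0,"ry":0,"rz":0,"gripper":0.0},
    {"dx":0,"dy":0,"dz":0,"rx":0,"ry":0,"rz":0,"gripper":0.0},
    {"dx":0,"dy":0,"dz":0,"rx":0,"ry":0,"rz":0,"gripper":0.0},
    {"dx":0,"dy":0,"dz":0,"rx":0,"ry":0,"rz":0,"gripper":0.0},
    {"dx":0,"dy":0,"dz":0,"rx":0,"ry":0,"rz":0,"gripper":0.0},
    {"dx":0,"dy":0,"dz":0,"rx":0,"ry":0,"rz":0,"gripper":0.0},
  ],
)

```text
clock: 21.75
position: [0.5172, -0.0486, 0.1084]
orientation: [179.9, -0.0, 177.7]
contact_force: [1.9, 10.9, 1.4]
gripper_width: 0.0137
gripper_force: 30.0
```

```bash
python3 - <<'E'
from h import *
st=readout.read_state(); print({k:np.round(st[k],4).tolist() for k in ('position','orientation','contact_force','wrist_torque','joint_pos')})
E
```

```text
{'position': [0.5172, -0.0486, 0.1084], 'orientation': [179.8971, -0.0064, 177.6795], 'contact_force': [1.8874, 10.8965, 1.3819], 'wrist_torque': [2.0958, -0.2741, 0.0213], 'joint_pos': [-12.7092, 28.5352, 110.8183, 0.1536, 40.6715, -100.5052]}
```

>>> carry_out(
  deltas=[
    {"dx":0,"dy":0.0013,"dz":0,"rx":0,"ry":0,"rz":0,"gripper":0.0},
    {"dx":0,"dy":0,"dz":0.0006,"rx":0,"ry":0,"rz":0.15,"gripper":0.0},
    {"dx":0,"dy":0,"dz":0.0006,"rx":0,"ry":0,"rz":0.15,"gripper":0.0},
    {"dx":0,"dy":0,"dz":0.0006,"rx":0,"ry":0,"rz":0.15,"gripper":0.0},
    {"dx":0,"dy":0,"dz":0.0006,"rx":0,"ry":0,"rz":0.15,"gripper":0.0},
    {"dx":0,"dy":0,"dz":0.0006,"rx":0,"ry":0,"rz":0.15,"gripper":0.0},
    {"dx":0,"dy":0,"dz":0.0006,"rx":0,"ry":0,"rz":0.15,"gripper":0.0},
    {"dx":0,"dy":0,"dz":0.0006,"rx":0,"ry":0,"rz":0.15,"gripper":0.0},
    {"dx":0,"dy":0,"dz":0.0006,"rx":0,"ry":0,"rz":0.15,"gripper":0.0},
    {"dx":0,"dy":0,"dz":0,"rx":0,"ry":0,"rz":0,"gripper":0.0},
  ],
)

```text
clock: 23.0
position: [0.5172, -0.0482, 0.1036]
orientation: [-180.0, -0.0, 109.0]
contact_force: [0.9, 5.0, 1.2]
gripper_width: 0.0137
gripper_force: 30.0
```

```bash
python3 - <<'E'
from h import *
st=readout.read_state(); print({k:np.round(st[k],4).tolist() for k in ('position','orientation','contact_force','wrist_torque','joint_pos')})
E
```

```text
{'position': [0.5172, -0.0482, 0.1036], 'orientation': [-179.997, -0.0401, 108.9803], 'contact_force': [0.9041, 4.9512, 1.1743], 'wrist_torque': [0.8476, 0.1894, -0.2221], 'joint_pos': [-12.6326, 28.9684, 111.0432, 0.0507, 40.012, -31.6517]}
```

>>> carry_out(
  deltas=[
    {"dx":0,"dy":0,"dz":0.0005,"rx":0,"ry":0,"rz":0.13,"gripper":0.0},
    {"dx":0,"dy":0,"dz":0.0005,"rx":0,"ry":0,"rz":0.13,"gripper":0.0},
    {"dx":0,"dy":0,"dz":0.0005,"rx":0,"ry":0,"rz":0.13,"gripper":0.0},
    {"dx":0,"dy":0,"dz":0.0005,"rx":0,"ry":0,"rz":0.13,"gripper":0.0},
    {"dx":0,"dy":0,"dz":0.0005,"rx":0,"ry":0,"rz":0.13,"gripper":0.0},
    {"dx":0,"dy":0,"dz":0.0005,"rx":0,"ry":0,"rz":0.13,"gripper":0.0},
    {"dx":0,"dy":0,"dz":0.0005,"rx":0,"ry":0,"rz":0.13,"gripper":0.0},
    {"dx":0,"dy":0,"dz":0.0005,"rx":0,"ry":0,"rz":0.13,"gripper":0.0},
    {"dx":0,"dy":0,"dz":0.0005,"rx":0,"ry":0,"rz":0.13,"gripper":0.0},
    {"dx":0,"dy":0,"dz":0,"rx":0,"ry":0,"rz":0,"gripper":0.0},
  ],
)

```text
clock: 24.25
position: [0.517, -0.0482, 0.0991]
orientation: [-179.9, -0.0, 42.0]
contact_force: [-0.4, 5.8, 1.4]
gripper_width: 0.0138
gripper_force: 30.0
```

```bash
python3 - <<'E'
from h import *
st=readout.read_state(); print({k:np.round(st[k],4).tolist() for k in ('position','orientation','contact_force','wrist_torque','joint_pos')})
E
```

```text
{'position': [0.517, -0.0482, 0.0991], 'orientation': [-179.9438, -0.0092, 42.0077], 'contact_force': [-0.3933, 5.8315, 1.3788], 'wrist_torque': [1.0948, 0.2088, -0.1338], 'joint_pos': [-12.6346, 29.3812, 111.256, 0.0631, 39.4034, 35.3089]}
```

>>> carry_out(
  deltas=[
    {"dx":0,"dy":0,"dz":0.0004,"rx":0,"ry":0,"rz":0.1,"gripper":0.0},
    {"dx":0,"dy":0,"dz":0.0004,"rx":0,"ry":0,"rz":0.1,"gripper":0.0},
    {"dx":0,"dy":0,"dz":0.0004,"rx":0,"ry":0,"rz":0.1,"gripper":0.0},
    {"dx":0,"dy":0,"dz":0.0004,"rx":0,"ry":0,"rz":0.1,"gripper":0.0},
    {"dx":0,"dy":0,"dz":0.0004,"rx":0,"ry":0,"rz":0.1,"gripper":0.0},
    {"dx":0,"dy":0,"dz":0.0004,"rx":0,"ry":0,"rz":0.1,"gripper":0.0},
    {"dx":0,"dy":0,"dz":0,"rx":0,"ry":0,"rz":0,"gripper":0.0},
    {"dx":0,"dy":0,"dz":0,"rx":0,"ry":0,"rz":0,"gripper":0.0},
    {"dx":0,"dy":0,"dz":0,"rx":0,"ry":0,"rz":0,"gripper":0.0},
    {"dx":0,"dy":0,"dz":0,"rx":0,"ry":0,"rz":0,"gripper":0.0},
  ],
)

```text
clock: 25.5
position: [0.5171, -0.0481, 0.0968]
orientation: [-179.9, 0.0, 7.7]
contact_force: [-0.9, 5.9, 3.0]
gripper_width: 0.0135
gripper_force: 30.0
```

```bash
python3 - <<'E'
from h import *
st=readout.read_state(); print({k:np.round(st[k],4).tolist() for k in ('position','orientation','contact_force','wrist_torque','joint_pos')})
E
```

```text
{'position': [0.5171, -0.0481, 0.0968], 'orientation': [-179.9472, 0.0075, 7.7285], 'contact_force': [-0.8791, 5.8981, 2.96], 'wrist_torque': [1.2901, 0.3189, -0.1578], 'joint_pos': [-12.6307, 29.5841, 111.3548, 0.0744, 39.0864, 69.583]}
```

>>> carry_out(
  deltas=[
    {"dx":0,"dy":0,"dz":0,"rx":0,"ry":0,"rz":0,"gripper":0.25},
    {"dx":0,"dy":0,"dz":0,"rx":0,"ry":0,"rz":0,"gripper":0.4},
    {"dx":0,"dy":0,"dz":0,"rx":0,"ry":0,"rz":0,"gripper":0.5},
    {"dx":0,"dy":0,"dz":0,"rx":0,"ry":0,"rz":0,"gripper":0.5},
    {"dx":0,"dy":0,"dz":-0.01,"rx":0,"ry":0,"rz":0,"gripper":0.5},
    {"dx":0,"dy":0,"dz":-0.03,"rx":0,"ry":0,"rz":0,"gripper":0.5},
    {"dx":0,"dy":0,"dz":-0.04,"rx":0,"ry":0,"rz":0,"gripper":0.5},
    {"dx":0,"dy":0,"dz":-0.05,"rx":0,"ry":0,"rz":0,"gripper":0.5},
    {"dx":0,"dy":0,"dz":-0.03,"rx":0,"ry":0,"rz":0,"gripper":0.5},
    {"dx":0,"dy":0,"dz":0,"rx":0,"ry":0,"rz":0,"gripper":0.5},
  ],
)

```text
clock: 26.75
position: [0.5178, -0.0487, 0.2594]
orientation: [179.9, -0.3, 7.5]
contact_force: [0.8, 0.2, -0.5]
gripper_width: 0.0476
gripper_force: 0.0
```

```bash
python3 - <<'E'
from h import *
vision.snapshot("top"); vision.snapshot("top")
st=readout.read_state(); im=vision.snapshot("wrist"); C=cam("wrist",st)
print(st['position'],st['orientation'],st['contact_force'])
r,b=rect(mask(im,(0,150,90),(8,255,255),(230,100,410,335))); P=plane(C,b,.102); print("bar",plane(C,r[0],.102),r,[np.degrees(np.arctan2(*(P[(i+1)%4]-P[i])[1::-1])).round(1) for i in range(4)])
cv2.imwrite("pics/w6.png",im[:,:,::-1])
E
```

```text
[ 0.51691237 -0.04853006  0.25660253] [-1.79995211e+02  1.35106485e-03  7.53683028e+00] [-0.26765806 -0.52379899 -0.36829513]
bar [[ 0.51929465 -0.04929713  0.102     ]] ((320.0, 225.5), (95.0, 14.0), 90.0) [np.float64(-82.5), np.float64(-172.2), np.float64(97.5), np.float64(7.2)]
```

View pics/w6.png

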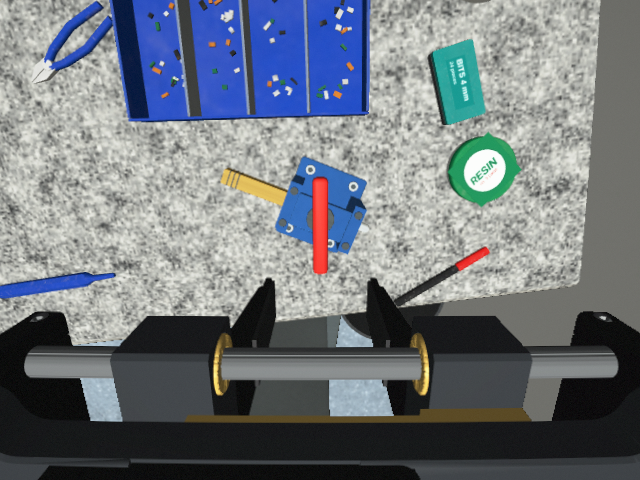

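The bar runs from (320,178) to (320,273) and measures about 7.5° in world, so the joint is at about 3.22 rad, close to the 3.25 target. The brass grip is still against the left ear, at (222–288, 170–205). The arm is clear of everything, so I'm handing in.

```bash
python3 -c "
from workcell import env
print(env.hand_in())"
```

```text
the job is handed in; nothing more can be done
None
```

The spindle is through both ears and home against the left ear, and the T-handle is turned to about 3.22 rad, roughly 0.97 rad past first touch. The arm has let go and is clear, the other tools were not touched, and the job is handed in (no verdict was returned).

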